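# Unpin the hold-down strap of a wafer-carrier transport fixture

## Robot

A 7-joint arm with a two-finger parallel gripper is mounted at the origin on the work surface; the furniture and walls round the work are solid. World frame = base frame: x ahead of the robot, y to its left, z up, the work surface at z = 0. Lengths are in m, angles in rad, forces in N, time in s.
With the tool pointing down it reaches from about 0.425 to 0.925 m from the base axis. Payload 6.8 kg.
Tool frame: the origin (TCP) lies midway between the tips of the shut fingers; the grasp point (between the pads) lies 19 mm behind it; z points along the fingers, y is the line along which they close (so a half turn about z gives the same grasp; the last joint's range is limited). The gripper opens to 85 mm and grips with 20 to 120 N. Pads are 22 mm wide; open, the fingers measure 114 mm over their backs; the gripper's body (76 mm by 85 mm) begins 54 mm behind the grasp point. The pads swing forward as they close: fully open they stand 13 mm farther back than shut.
Start: joints at [-1.444, 0.477, 0.022, 1.555, -0.011, 1.109, -0.083], TCP at [0.157, 0.656, 0.231] pointing down, gripper open.
Joint ranges: [-2.96, 2.96], [-0.34, 2.1], [-1.41, 1.46], [0.24, 2.44], [-1.37, 4.51], [0.17, 1.92], [-2.96, 2.96]. Speed limits (rad/s): [2.39, 2.39, 3.14, 3.14, 3.14, 3.14, 3.14].

## Interface

Orientations are given as a unit quaternion [w, x, y, z].
In Python, from rig import bot gives the robot as it stands.
- The arm moves only by the tool apply_moves, never from a script. Its argument "motion" is a list that holds one entry, the list of rows, each a list of 7 numbers: the turn, a rotation vector about the tool's x, y, z in degrees, then the shift along the tool's x, y, z in m, then the opening, from 0 (shut) to 1 (fully open). A call has exactly 5 rows; each row is the pose to reach, as a shift and turn from the pose commanded when the call began, along the tool's axes at that moment; what a row does not reach only later rows make up. A row lasts 1/12 s, in which the tool goes at most 41.7 mm and 7.16 degrees, less where a joint would pass 70% of its speed; a pose out of reach is approached as far as the arm can. A call with a gripper value outside its range is refused whole. The fingers move at their own pace and stop on an object; "newtons" is the grip in N (left out, the last holds). Time passes only in rows, so rows that repeat a pose let the fingers close, or fill a call up. It gives the time, the measured TCP pose, the force, the opening and the grip force at its end, in the units of the state.
- bot.sense(): the state, without advancing time (a new reading comes with each control period).
- bot.capture(name): name is "scene" or "top" or "wrist"; returns a dict with "frame" (480x640x3 uint8, red, green, blue), "fovy" (degrees; the focal length in pixels is half the picture's height over the tangent of half this angle, whatever the lens; pixels are square), "cx", "cy" (the principal point, pixels), "rvec" (rotation vector, rad) and "tvec" (3), from world to camera coordinates, as OpenCV has them; the wrist camera has in their place "mount" (4x4, takes a point from camera to tool coordinates, whose origin is the TCP and whose axes are the flange's). Camera axes: x right, y down, z forward; pixel columns grow to the right and rows downward; lengths in m; the calibration is good to about 2 mm. A picture is of the moment at which its call begins: read the wrist's pose just before it. There is no depth.
- bot.finish_job(): hands the job in; it is judged then, once.
The state is a dict: "t": time; "q": joint angles; "qvel": joint speeds; "effort": joint torques, N m; "ee_pos": TCP position; "tcp_rot": TCP orientation; "contact_force": force on the tool from outside, world axes, zero at the start; "torque": the same for the moment, N m; "width": finger opening in m; "grip_force": force on a finger pad.
Only numpy, scipy, OpenCV 4.12 (cv2) and the standard library are available. Lean on these libraries where they do the work, as an engineer would, in place of code of your own. Each camera call takes 0.05 s, during which the arm holds its last target. There are 200 camera calls.

## Task

Free the wafer carrier for inspection: pull the looped spring clip sideways out of the cross-drilled pin so that it ends up lying wholly inside the white catch tray, then lift the hold-down strap at its red tab and swing it right back until it rests open against its stop. Leave the black carrier lying on its pedestal, and do not knock over or shift the timer and the two jars.

Things in the scene. Friction and masses are not known exactly. Their poses are not given: they have to be found in the camera images.
- fixture: Aluminium fixture, bolted down. Origin on the bench under the carrier's centre, z up. Base plate 44 (x) by 196 mm (y), top at z = 12 mm. Along its y: strap hinge bracket (56 mm wide, y +59 to +91, up to z = 81 mm), white pedestal with four black dowels and the carrier at y = 0, cross-drilled pin at y = -75 mm. Clip loop and tray lie on its -x side.
- pin_hole (a point): Centre of the pin's cross hole, 42.5 mm above the bench. The pin is a vertical steel stud, 14 mm diameter, that comes up through a slot in the strap and ends at z = 53 mm; the 6 mm hole runs along the fixture's x just above the strap (strap top there z = 40 mm).
- hold_down (a joint): Angle (rad) of the cranked steel strap over the carrier (28 mm wide, 44 round the pin, 5 thick, 0.13 kg), hinged about the fixture's x axis at y = +70 mm, z = 52.5 mm. 0 = closed; 2.0 = leaning back open on its stop. The -y end rises. Past upright (1.6) it falls open by itself; let go before that it falls shut. The clip in the pin keeps it closed.
- lift_tab (a point): Centre of the red tab at the strap's free end (closed: fixture y = -109, z = 41.5 mm, so 179 mm along and 11 mm below the hinge axis); moves with the strap. 30 mm wide along the hinge axis (pinched across that from above, the strap can turn between the fingers), 22 long, 8 thick, end lip standing up 12 mm. Free air below it.
- clip: Looped spring clip of 4.4 mm steel wire, 45 g, 92 mm long, its xy plane level. Origin: point of the straight leg at the pin's middle when home. x runs along that leg through the hole to the tip (x = +22 mm); the bowed leg beside it (+y) hugs the pin and springs over it when the clip is pulled along its -x (about 5 to 8 N, free after 30 mm, then it drops).
- clip_loop (a point): Centre of the clip's round loop, at x = -43 mm of the clip: inner diameter 44 mm, outer 54 mm, in the clip's plane, about 41 mm above the bench when home, with nothing below it but the tray and its near wall. A finger, or both fingers shut, can be put down through it.
- clip_tip (a point): Tip of the clip's straight leg.
- tray: Open white catch tray, loose, 0.45 kg, 154 mm (x) by 234 mm (y), walls 3 mm thick and 24 mm high (26 mm with their rolled edge), inside floor 3 mm above the bench. Origin under its centre, on the bench. Stands beside the fixture, with the clip's loop pointing over it.
- carrier: Black round single-wafer carrier, 70 mm diameter, 14 mm high, lying on the pedestal, between its dowels, under the strap's rubber pad (its underside at z = 30 mm). Origin at the centre of its underside. To be left alone.
- timer: White digital timer, 66 x 66 x 20 mm, bystander; origin at the centre of its underside.
- oring_jar: Small white jar, 39 mm diameter, 40 mm high, bystander; origin at the centre of its underside.
- amber_jar: Amber jar with a black cap, 53 mm diameter, 70 mm high, bystander; origin at the centre of its underside.

How it is judged:
On the way, in this order (a step that is already met when the one before it is completed fails the run):
1. the spring clip is out of the pin and lies wholly in the tray (x of clip_loop in the frame of tray between -0.072 and 0.072 m and y of clip_loop in the frame of tray between -0.112 and 0.112 m and z of each of clip_loop, clip_tip in the frame of tray below 0.022 m and x of clip_tip in the frame of tray between -0.072 and 0.072 m and y of clip_tip in the frame of tray between -0.112 and 0.112 m and distance between clip and pin_hole above 0.033 m), for 0.2 s.
2. the hold-down strap is swung right back to its stop (value of joint hold_down above 1.85 rad), for 0.2 s.
At the end, for the whole second after the job is handed in: The clip lies at rest with its loop and tip inside the tray's walls and below their edge (22 mm above the tray's underside); the strap rests open beyond 1.85 rad (stop at 2.0); the carrier still lies flat on its pedestal (within 8 mm) (x of clip_loop in the frame of tray between -0.072 and 0.072 m and y of clip_loop in the frame of tray between -0.112 and 0.112 m and z of each of clip_loop, clip_tip in the frame of tray below 0.022 m and x of clip_tip in the frame of tray between -0.072 and 0.072 m and y of clip_tip in the frame of tray between -0.112 and 0.112 m and linear speed of clip below 0.02 m/s and value of joint hold_down above 1.85 rad and horizontal distance between carrier and pin_hole between 0.067 and 0.083 m and angle between carrier's own z axis and vertical below 0.1 rad); the robot touches nothing.
It fails at once if the wafer carrier is shifted more than 8 mm (distance of carrier from where it was at the start of the episode above 0.008 m).
It fails at once if the timer or a jar is shifted more than 20 mm or tipped over (distance of any of timer, oring_jar, amber_jar from where it was at the start of the episode above 0.02 m or angle between any of timer, oring_jar, amber_jar's own z axis and vertical above 0.5 rad).
It also fails if it takes over 48 s, if anything falls off the work surface, if the arm or the gripper's body presses on something with over 40 N, if the wrist force passes 120 N, or if a joint passes its speed limit or range.

## Working session

There is one attempt and no reset: what is moved stays moved. The work goes in short steps, Python scripts to look and compute and a tool call to move; the robot and the scene stay as the last step left them, time stands still between calls to the robot, and variables do not carry over. Pictures are saved under pics/ and viewed, at most 10 in all, crops included, and the job is handed in when it is done.

Besides the shell and the picture viewer there is one more tool, called after "Emit:" as a command line: name --argument value ..., lists and objects as JSON in quotes. apply_moves: Moves the arm, as the interface text tells. Its arguments: {"type":"object","properties":{"motion":{"type":"array"},"newtons":{"type":"number"}},"required":["motion"]}

```bash
mkdir -p pics; ls
cat > h.py <<'E'
import numpy as np, cv2
from scipy.spatial.transform import Rotation as R
from rig import bot
import json,os
def snap(n,tag):
    s=bot.sense(); c=bot.capture(n)
    cv2.imwrite(f'pics/{tag}.png',c['frame'][:,:,::-1])
    f=c['frame'].shape[0]/2/np.tan(np.radians(c['fovy'])/2)
    K=np.array([[f,0,c['cx']],[0,f,c['cy']],[0,0,1.]])
    if 'mount' in c:
        T=np.eye(4);q=s['tcp_rot'];T[:3,:3]=R.from_quat([q[1],q[2],q[3],q[0]]).as_matrix();T[:3,3]=s['ee_pos']
        M=np.linalg.inv(T@np.array(c['mount']))
    else:
        M=np.eye(4);M[:3,:3]=R.from_rotvec(np.ravel(c['rvec'])).as_matrix();M[:3,3]=np.ravel(c['tvec'])
    np.savez(f'pics/{tag}.npz',K=K,M=M); return s,c
def load(tag):
    d=np.load(f'pics/{tag}.npz');return d['K'],d['M']
def ray(tag,uv):
    K,M=load(tag);d=M[:3,:3].T@np.linalg.inv(K)@np.array([uv[0],uv[1],1.]);o=-M[:3,:3].T@M[:3,3];return o,d/np.linalg.norm(d)
def onz(tag,uv,z):
    o,d=ray(tag,uv);return o+d*(z-o[2])/d[2]
def tri(obs):
    A=np.zeros((3,3));b=np.zeros(3)
    for t,uv in obs:
        o,d=ray(t,uv);P=np.eye(3)-np.outer(d,d);A+=P;b+=P@o
    x=np.linalg.solve(A,b);return x,[np.linalg.norm((np.eye(3)-np.outer(ray(t,u)[1],ray(t,u)[1]))@(x-ray(t,u)[0])) for t,u in obs]
def proj(tag,X):
    K,M=load(tag);p=K@(M[:3,:3]@np.asarray(X)+M[:3,3]);return p[:2]/p[2]
E
python3 - <<'E'
from h import *
for n in ['scene','top','wrist']:
    s,c=snap(n,n+'0')
print(s['t'],s['ee_pos'],s['tcp_rot'],s['width'])
a,b=[cv2.imread(f'pics/{n}0.png') for n in('top','scene')]
for n in('top','scene','wrist'):
    K,M=load(n+'0');print(n,K[0,0],-M[:3,:3].T@M[:3,3])
E
```

```text
pics
0.1 [0.15696136 0.65594951 0.23041582] [-1.77692565e-05  1.17159682e-01  9.93112733e-01 -8.41552265e-04] 0.08534125534320543
top 567.6693162382037 [0.58172003 0.00843055 0.90926788]
scene 559.8144349769373 [0.31505229 0.26994348 0.80670373]
wrist 364.91402824656546 [0.07865405 0.67549666 0.37377994]
```

View pics/top0.png

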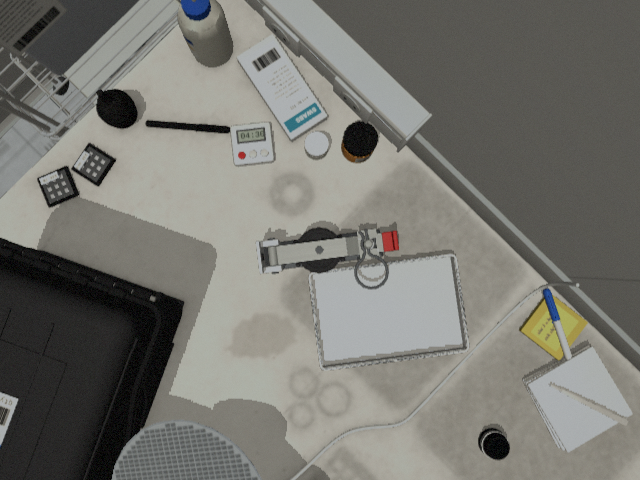

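View pics/scene0.png

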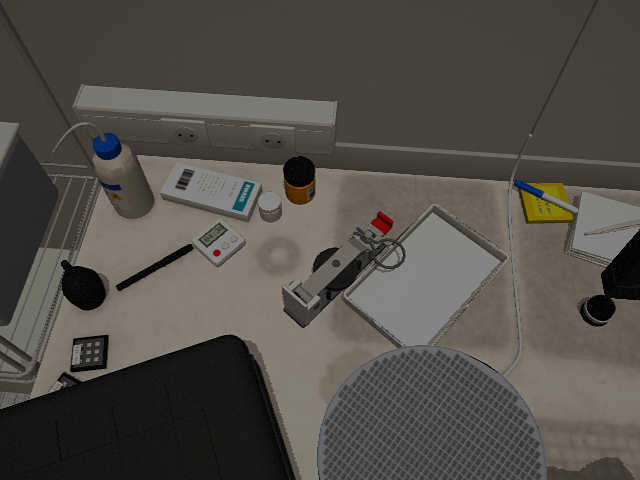

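The fixture, clip loop (top 372,270; scene 388,252), red tab (top 390,241; scene 382,223) and tray are visible in both views. I'll enlarge them.

Run:
```python
from h import *
a=cv2.imread('pics/top0.png')[215:375,250:480]; b=cv2.imread('pics/scene0.png')[195:335,275:425]
cv2.imwrite('pics/ca.png',cv2.resize(a[:90,:160],None,fx=5,fy=5,interpolation=cv2.INTER_CUBIC))
cv2.imwrite('pics/cb.png',cv2.resize(b,None,fx=4,fy=4,interpolation=cv2.INTER_CUBIC))
```

```text
(no output)
```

View pics/ca.png

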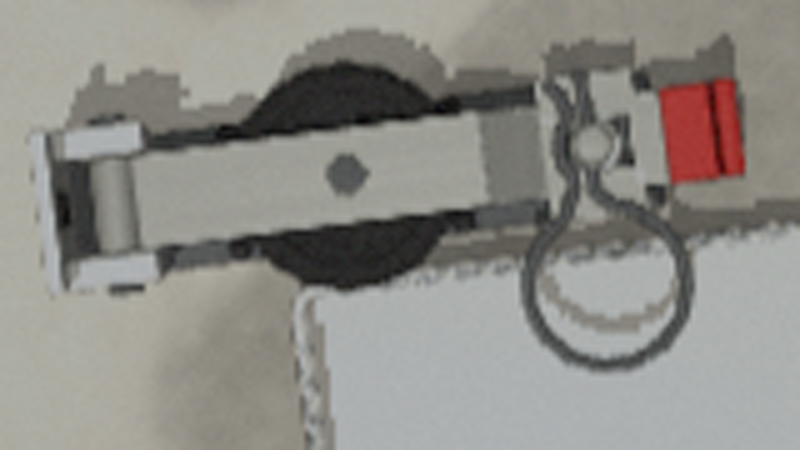

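View pics/cb.png

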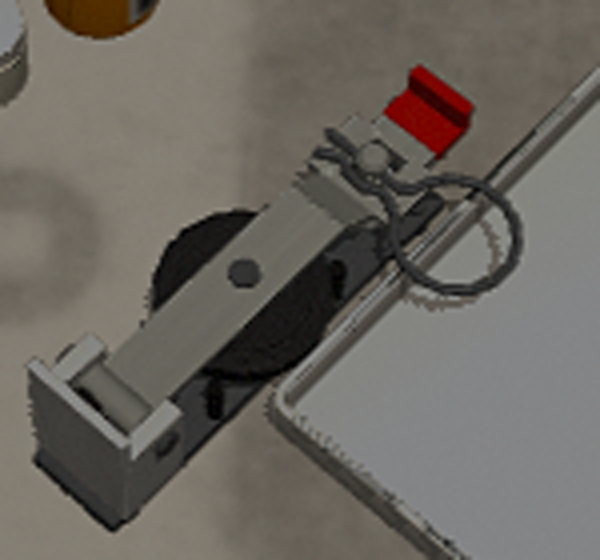

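Run:
```python
from h import *
T=lambda x,y:('top0',((x+.5)/5-.5+250,(y+.5)/5-.5+215))
S=lambda x,y:('scene0',((x+.5)/4-.5+275,(y+.5)/4-.5+195))
P={'pin':(T(593,147),S(375,155)),'loop':(T(608,286),S(452,234)),'screw':(T(347,174),S(243,273)),
'lipR':(T(735,80),S(417,70)),'lipL':(T(743,174),S(467,108)),'tabinnerL':(T(668,184),S(432,155)),'tabinnerR':(T(660,88),S(387,108))}
r={}
for k,v in P.items():
    x,e=tri(v);r[k]=x;print(k,x.round(4),np.round(e,4))
d=r['pin']-r['screw'];print('pin-screw',np.linalg.norm(d[:2]),np.degrees(np.arctan2(d[1],d[0])))
print([ (n,onz('top0',u,.026).round(3)) for n,u in dict(a=(312,272),b=(454,255),c=(467,349),d=(323,366)).items()])
print('jars',onz('top0',(252,144),.02).round(3),onz('top0',(316,145),.04).round(3),onz('top0',(360,138),.07).round(3), onz('top0',(185,475),0).round(3))
```

```text
pin [ 0.6114 -0.0752  0.0461] [0.0004 0.0004]
loop [ 0.5695 -0.08    0.0344] [0.0003 0.0003]
screw [ 6.037e-01 -2.000e-04  4.910e-02] [0.0002 0.0002]
lipR [ 0.6325 -0.1192  0.0387] [0.0004 0.0004]
lipL [ 0.6039 -0.1201  0.044 ] [0.001 0.001]
tabinnerL [ 0.6009 -0.0988  0.0342] [0.0005 0.0005]
tabinnerR [ 0.6292 -0.0977  0.0361] [0.0013 0.0013]
pin-screw 0.0754066230589434 -84.10908332036557
[('a', array([0.569, 0.011, 0.026])), ('b', array([ 0.594, -0.21 ,  0.026])), ('c', array([ 0.45 , -0.227,  0.026])), ('d', array([ 0.425, -0.005,  0.026]))]
jars [0.772 0.105 0.02 ] [0.765 0.003 0.04 ] [ 0.769 -0.062  0.07 ] [0.252 0.212 0.   ]
```

```bash
cat >> h.py <<'E'
def pose():
    s=bot.sense();q=s['tcp_rot'];return s,np.array(s['ee_pos']),R.from_quat([q[1],q[2],q[3],q[0]])
def to(P,yaw,p=None,r=None):
    # yaw: world angle of tool y, deg; tool pointing down
    if p is None: _,p,r=pose()
    y=np.array([np.cos(np.radians(yaw)),np.sin(np.radians(yaw)),0]);z=np.array([0,0,-1.]);x=np.cross(y,z)
    G=R.from_matrix(np.c_[x,y,z]);d=r.inv()*G
    print('turn',np.degrees(d.as_rotvec()).round(1),'shift',r.inv().apply(np.array(P)-p).round(4));return np.array(P),G
E
python3 - <<'E'
from h import *
print(tri([('top0',(183,300)),('scene0',(250,345))]))
print(tri([('top0',(185,423)),('scene0',(432,346))]), tri([('top0',(257,470)),('scene0',(545,440))]))
p,g=to((.40,.56,.33),45)
p,g=to((.52,.40,.33),25,p,g)
p,g=to((.59,.19,.33),6,p,g)
p,g=to((.58,0,.26),6,p,g)
E
```

```text
(array([0.53930724, 0.1858719 , 0.15664874]), [np.float64(0.006241213171104651), np.float64(0.006241213171104668)])
(array([0.40172961, 0.11609373, 0.35304854]), [np.float64(0.03235119801642418), np.float64(0.03235119801642417)]) (array([0.29445172, 0.05772654, 0.22815805]), [np.float64(0.04757083537176145), np.float64(0.047570835371761475)])
turn [-0.1  0.  31.5] shift [-0.2587 -0.037  -0.0994]
turn [ 0.  0. 20.] shift [-0.198  -0.0283  0.    ]
turn [ 0.  0. 19.] shift [-0.2199 -0.0253  0.    ]
turn [0. 0. 0.] shift [-0.1879 -0.0298  0.07  ]
```

Emit:
apply_moves --motion '[[[0,0,0,0,0,-0.04,1],[0,0,6,-0.03,-0.004,-0.07,1],[0,0,13,-0.07,-0.008,-0.1,1],[0,0,20,-0.11,-0.014,-0.1,1],[0,0,27,-0.15,-0.02,-0.1,1]]]'

```text
t: 0.57
ee_pos: [0.2943, 0.6048, 0.3341]
tcp_rot: [-0.0, 0.348, 0.938, 0.002]
contact_force: [1.1, 0.3, -0.0]
width: 0.0856
grip_force: 0.0
```

Run:
```python
from h import *
s,p,g=pose();print(s['t'],p,s['contact_force'])
p,g=to((.45,.50,.33),33)
p,g=to((.56,.33,.33),6,p,g)
p,g=to((.58,.13,.33),6,p,g)
p,g=to((.57,-.05,.24),6,p,g)
```

```text
0.5667 [0.29429003 0.60484291 0.33408263] [ 1.05059874  0.34848343 -0.04682606]
turn [ 0.2 -0.1 16.3] shift [-0.1864  0.022   0.0038]
turn [ 0.  0. 27.] shift [-0.2025 -0.0003  0.    ]
turn [0. 0. 0.] shift [-0.201 -0.001  0.   ]
turn [0. 0. 0.] shift [-0.178  -0.0288  0.09  ]
```

Emit:
apply_moves --motion '[[[0,0,4,-0.038,0.004,0.003,1],[0,0,8,-0.076,0.008,0.003,1],[0,0,12,-0.114,0.013,0.003,1],[0,0,16,-0.152,0.018,0.003,1],[0,0,16.3,-0.186,0.022,0.003,1]]]'

```text
t: 0.98
ee_pos: [0.4511, 0.4982, 0.328]
tcp_rot: [0.0, 0.477, 0.879, -0.0]
contact_force: [0.5, -0.6, -0.6]
width: 0.0856
grip_force: 0.0
```

Emit:
apply_moves --motion '[[[0,0,6,-0.041,0,0,1],[0,0,12,-0.082,0,0,1],[0,0,18,-0.122,0,0,1],[0,0,24,-0.162,0,0,1],[0,0,27,-0.202,0,0,1]]]'

```text
t: 1.4
ee_pos: [0.5604, 0.3295, 0.328]
tcp_rot: [-0.0, 0.669, 0.743, -0.0]
contact_force: [0.3, 0.2, -0.4]
width: 0.0853
grip_force: 0.0
```

Emit:
apply_moves --motion '[[[0,0,0,-0.041,0,0,1],[0,0,0,-0.082,0,0,0.8],[0,0,0,-0.122,0,0,0.6],[0,0,0,-0.162,0,0,0.4],[0,0,0,-0.201,0,0,0.4]]]'

```text
t: 1.82
ee_pos: [0.5814, 0.1292, 0.3281]
tcp_rot: [-0.0, 0.668, 0.744, -0.0]
contact_force: [1.1, 0.1, 0.7]
width: 0.0389
grip_force: 0.0
```

Emit:
apply_moves --motion '[[[0,0,0,-0.036,-0.006,0.018,0.4],[0,0,0,-0.072,-0.012,0.036,0.4],[0,0,0,-0.108,-0.018,0.054,0.4],[0,0,0,-0.144,-0.024,0.072,0.4],[0,0,0,-0.178,-0.029,0.09,0.4]]]'

```text
t: 2.23
ee_pos: [0.5715, -0.0506, 0.2374]
tcp_rot: [-0.0, 0.668, 0.744, 0.0]
contact_force: [0.5, -0.2, -0.2]
width: 0.0343
grip_force: 0.0
```

Run:
```python
from h import *
s,c=snap('wrist','w1');print(s['t'],s['ee_pos'],s['tcp_rot'],s['contact_force'],s['width'])
im=cv2.imread('pics/w1.png');
for n,P in dict(pin=(.6114,-.0752,.053),loop=(.5695,-.08,.041)).items():
    u=proj('w1',P);print(n,u)
```

```text
2.2333 [ 0.57145943 -0.05063409  0.23742323] [-3.30858749e-05  6.67654050e-01  7.44471670e-01  1.86467088e-05] [ 0.52490346 -0.22070227 -0.24237492] 0.034326177421360037
pin [362.03435405 241.56913701]
loop [317.66785249 237.84914604]
```

View pics/w1.png

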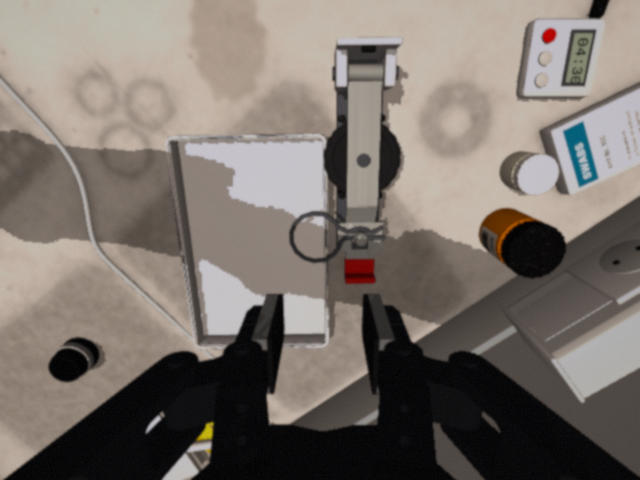

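The pin (361,240) and loop centre (317,236) match predictions within 2 px. The tray's near wall is at column ~326 and the tab at (360,271).

Run:
```python
from h import *
T=lambda x,y:((x+.5)/5-.5+250,(y+.5)/5-.5+215)
print('loop',onz('w1',(317,236),.041),onz('top0',T(608,286),.041),tri([('top0',T(608,286)),('w1',(317,236))]))
print('pin',onz('w1',(361,240),.053),onz('top0',T(593,147),.053))
print('hinge?',onz('w1',(367,41),.081),onz('w1',(363,160),.049),onz('top0',T(347,174),.049))
print('tab',onz('w1',(360,269),.0455),onz('top0',T(695,133),.0455))
fx=np.array([np.cos(.1),np.sin(.1),0]);L=np.array([.5705,-.0805,.041])
w=L-24.6e-3*fx;w[2]=.030;print(w)
p,g=to((w[0],w[1],.11),6);to(w,6,p,g)
```

```text
loop [ 0.568651  -0.0781841  0.041    ] [ 0.5693656  -0.07956366  0.041     ] (array([ 0.56902418, -0.08028728,  0.03423938]), [np.float64(0.0002481120066983619), np.float64(0.0002481120066985636)])
pin [ 0.61020354 -0.07375797  0.053     ] [ 0.61141936 -0.07430058  0.053     ]
hinge? [0.58859328 0.0878631  0.081     ] [ 6.01857208e-01 -3.10515645e-04  4.90000000e-02] [ 6.03823125e-01 -5.27323760e-05  4.90000000e-02]
tab [ 0.61463037 -0.10626364  0.0455    ] [ 0.61575593 -0.10612415  0.0455    ]
[ 0.5460229 -0.0829559  0.03     ]
turn [-0.3  0.2 -0.3] shift [-0.0209 -0.0241  0.1246]
turn [0. 0. 0.] shift [0.   0.   0.08]
```

Emit:
apply_moves --motion '[[[0,0,0,-0.007,-0.009,0.04,0.4],[0,0,0,-0.013,-0.017,0.08,0.4],[0,0,0,-0.019,-0.0255,0.12,0.4],[0,0,0,-0.0193,-0.0255,0.125,0.4],[0,0,0,-0.0193,-0.0255,0.125,0.4]]]'

```text
t: 2.7
ee_pos: [0.5471, -0.0706, 0.1115]
tcp_rot: [-0.002, 0.668, 0.744, -0.002]
contact_force: [-0.2, -0.4, 0.9]
width: 0.0341
grip_force: 0.0
```

Run:
```python
from h import *
s,c=snap('wrist','w2');print(s['t'],s['ee_pos'],s['contact_force'],s['width'])
to((.5445,-.0815,.03),6)
print(proj('w2',(.5445,-.0815,.041)),proj('w2',(.569,-.079,.041)),proj('w2',(.5445,-.0815,.03)))
```

```text
2.7 [ 0.54706852 -0.07057535  0.1115296 ] [-0.16495805 -0.40390036  0.93772473] 0.034077562083932054
turn [-0.   0.   0.2] shift [-0.0106 -0.006   0.0837]
[317.88015381 271.20470109] [356.67286595 271.56012993] [318.17133873 264.67751634]
```

View pics/w2.png

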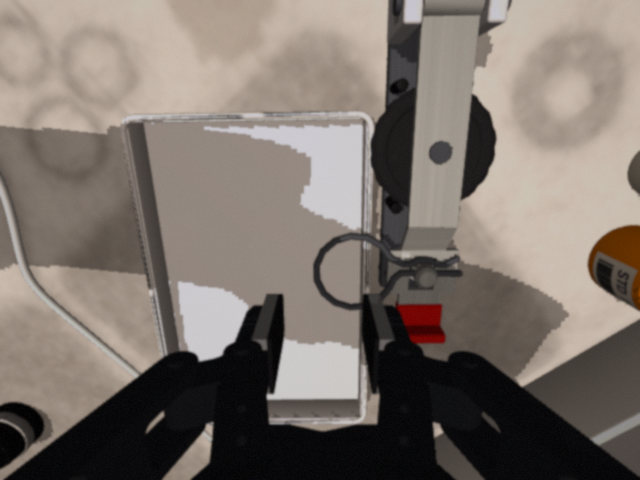

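The far wire of the loop shows at (317,271), exactly where predicted. Next I'll check whether the pose has settled.

Run:
```python
from h import *
for i in range(2):
    s,p,r=pose();print(s['t'],p,np.round(s['qvel'],3));print(r.as_matrix().round(4)); 
    to((.5445,-.0815,.03),6)
```

```text
2.75 [ 0.54942549 -0.07034791  0.1136761 ] [-0.014 -0.036  0.013 -0.047  0.003  0.002  0.   ]
[[-1.086e-01  9.941e-01 -7.000e-04]
 [ 9.941e-01  1.086e-01 -1.000e-04]
 [ 0.000e+00 -7.000e-04 -1.000e+00]]
turn [-0.   0.   0.2] shift [-0.0106 -0.006   0.0837]
2.75 [ 0.54942549 -0.07034791  0.1136761 ] [-0.014 -0.036  0.013 -0.047  0.003  0.002  0.   ]
[[-1.086e-01  9.941e-01 -7.000e-04]
 [ 9.941e-01  1.086e-01 -1.000e-04]
 [ 0.000e+00 -7.000e-04 -1.000e+00]]
turn [-0.   0.   0.2] shift [-0.0106 -0.006   0.0837]
```

Emit:
apply_moves --motion '[[[0,0,0,-0.005,-0.003,0.02,0.4],[0,0,0,-0.0106,-0.005,0.04,0.4],[0,0,0,-0.0106,-0.005,0.045,0.4],[0,0,0,-0.0106,-0.005,0.045,0.4],[0,0,0,-0.0106,-0.005,0.045,0.4]]]'

```text
t: 3.17
ee_pos: [0.547, -0.081, 0.0701]
tcp_rot: [0.001, 0.667, 0.745, 0.001]
contact_force: [0.0, 0.7, -0.4]
width: 0.0338
grip_force: 0.0
```

Run:
```python
from h import *
s,p,r=pose();print(p,s['qvel'].round(3) if hasattr(s['qvel'],'round') else s['qvel']);to((.5445,-.0815,.03),6.2)
```

```text
[ 0.54704037 -0.08104677  0.07006286] [-0.002 -0.007  0.004 -0.    -0.001 -0.005  0.004]
turn [ 0.2 -0.   0.1] shift [-0.0002 -0.0027  0.0401]
```

Emit:
apply_moves --motion '[[[0,0,0,0,-0.0025,0.015,0.4],[0,0,0,0,-0.0025,0.03,0.4],[0,0,0,0,-0.0025,0.04,0.4],[0,0,0,0,-0.0025,0.04,0.4],[0,0,0,0,-0.0025,0.04,0.4]]]'

```text
t: 3.58
ee_pos: [0.5433, -0.0817, 0.0289]
tcp_rot: [0.0, 0.667, 0.745, 0.0]
contact_force: [0.4, -0.3, -0.2]
width: 0.0342
grip_force: 0.0
```

Emit:
apply_moves --motion '[[[0,0,0,0,0,0,0.2],[0,0,0,0,0,0,0],[0,0,0,0,0,0,0],[0,0,0,0,0,0,0],[0,0,0,0,0,0,0]]]' --newtons 60

```text
t: 4.0
ee_pos: [0.5431, -0.0826, 0.0287]
tcp_rot: [0.001, 0.668, 0.744, 0.0]
contact_force: [-0.5, -2.2, 1.2]
width: 0.0024
grip_force: 59.4
```

Emit:
apply_moves --motion '[[[0,0,0,0,-0.005,0,0],[0,0,0,0,-0.01,0,0],[0,0,0,0,-0.014,0,0],[0,0,0,0,-0.016,0,0],[0,0,0,0,-0.018,0,0]]]'

```text
t: 4.42
ee_pos: [0.5245, -0.0843, 0.0283]
tcp_rot: [0.0, 0.668, 0.744, -0.0]
contact_force: [2.4, -2.9, 0.3]
width: 0.0021
grip_force: 59.7
```

Run:
```python
from h import *
s,c=snap('wrist','w3');print(s['t'],s['ee_pos'],s['contact_force'],s['width'])
```

```text
4.4167 [ 0.52446565 -0.084337    0.028331  ] [ 2.44023518 -2.94168137  0.32478501] 0.0021447126650154837
```

View pics/w3.png

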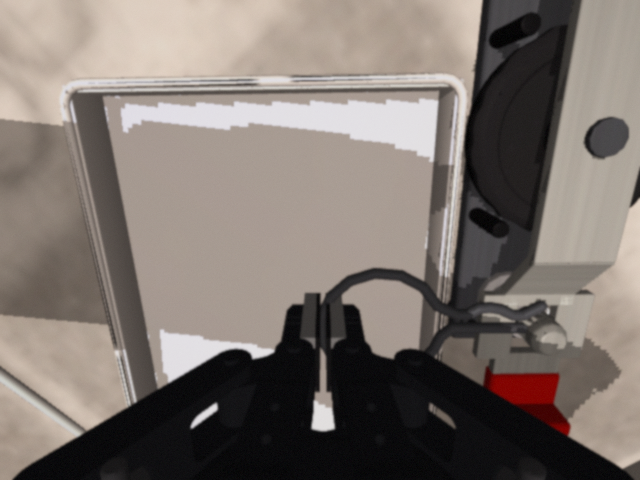

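The wire is gripped and the clip is sliding out (tip at pin, ~(545,320)), so I'll keep pulling.

Emit:
apply_moves --motion '[[[0,0,0,0,-0.004,0,0],[0,0,0,0,-0.008,0,0],[0,0,0,0,-0.012,0,0],[0,0,0,0,-0.016,0,0],[0,0,0,0,-0.02,0,0]]]'

```text
t: 4.88
ee_pos: [0.5036, -0.0853, 0.0278]
tcp_rot: [-0.001, 0.667, 0.745, -0.0]
contact_force: [0.1, -0.5, -0.2]
width: 0.0024
grip_force: 59.8
```

Emit:
apply_moves --motion '[[[0,0,0,0,-0.01,0,0],[0,0,0,0,-0.022,0,0],[0,0,0,0,-0.036,0,0],[0,0,0,0,-0.046,0,0],[0,0,0,0,-0.048,0,0]]]'

```text
t: 5.3
ee_pos: [0.4542, -0.0913, 0.028]
tcp_rot: [-0.001, 0.668, 0.744, -0.001]
contact_force: [-1.0, 0.8, -0.7]
width: 0.002
grip_force: 59.8
```

Run:
```python
from h import *
s,c=snap('wrist','w4');print(s['t'],s['ee_pos'],s['contact_force'],s['width'])
```

```text
5.3 [ 0.4541763  -0.09132133  0.02796419] [-1.01709523  0.81684953 -0.65083951] 0.0019825122444165483
```

View pics/w4.png

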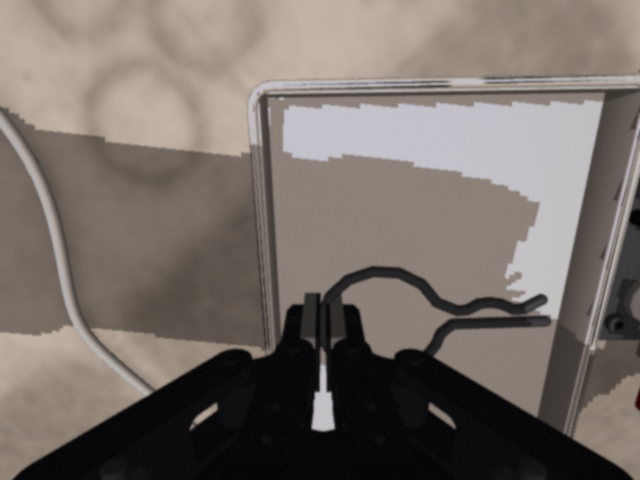

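The clip is free and over the tray (tip at 548,321). I'll back up 12 mm, lower it and release.

Emit:
apply_moves --motion '[[[0,0,0,0,0.006,0,0],[0,0,0,0,0.012,0.007,0],[0,0,0,0,0.012,0.014,0],[0,0,0,0,0.012,0.02,0],[0,0,0,0,0.012,0.02,0]]]'

```text
t: 5.77
ee_pos: [0.4685, -0.0897, 0.0066]
tcp_rot: [-0.001, 0.667, 0.745, -0.001]
contact_force: [-0.7, 1.0, -0.5]
width: 0.0024
grip_force: 59.8
```

Emit:
apply_moves --motion '[[[0,0,0,0,0,0,0.15],[0,0,0,0,0,0,0.15],[0,0,0,0,0,0,0.15],[0,0,0,0,0,0,0.15],[0,0,0,0,0,-0.015,0.15]]]'

```text
t: 6.18
ee_pos: [0.4677, -0.0898, 0.022]
tcp_rot: [-0.001, 0.667, 0.745, -0.001]
contact_force: [0.1, 0.3, -0.2]
width: 0.013
grip_force: 0.0
```

Emit:
apply_moves --motion '[[[0,0,0,0,0,-0.02,0.15],[0,0,0,0,0,-0.05,0.15],[0,0,0,0,0,-0.09,0.15],[0,0,0,0,0,-0.12,0.4],[0,0,0,0,0,-0.13,0.6]]]'

```text
t: 6.6
ee_pos: [0.4713, -0.0906, 0.1574]
tcp_rot: [0.002, 0.668, 0.744, 0.002]
contact_force: [0.9, 0.7, 0.5]
width: 0.0356
grip_force: 0.0
```

Run:
```python
from h import *
s,c=snap('wrist','w5');print(s['t'],s['ee_pos'],s['contact_force'],s['width'])
to((.615,-.107,.15),6.2)
snap('top','top5')
```

```text
6.6 [ 0.4713157  -0.09056041  0.15737657] [0.89584185 0.72047995 0.45743303] 0.03558835476936067
turn [ 0.4 -0.   0. ] shift [-0.0321  0.1407  0.0084]
```

View pics/w5.png

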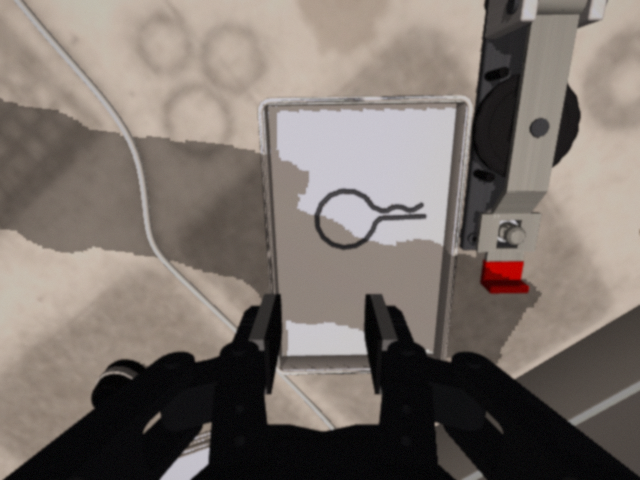

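The clip lies wholly in the tray (loop at 345,218, tip at 426,216; walls at columns ~270 and 455). Next is the tab.

Emit:
apply_moves --motion '[[[0,0,0,-0.006,0.035,0,0.65],[0,0,0,-0.014,0.07,0,0.65],[0,0,0,-0.024,0.105,0.01,0.65],[0,0,0,-0.034,0.14,0.04,0.65],[0,0,0,-0.035,0.141,0.07,0.65]]]'

```text
t: 7.12
ee_pos: [0.6195, -0.1098, 0.0825]
tcp_rot: [0.003, 0.667, 0.745, 0.002]
contact_force: [1.3, 0.0, 0.4]
width: 0.0556
grip_force: 0.0
```

Emit:
apply_moves --motion '[[[0,0,0,0,0,0.01,0.65],[0,0,0,0,0,0.01,0.65],[0,0,0,0,0,0.01,0.65],[0,0,0,0,0,0.01,0.65],[0,0,0,0,0,0.01,0.65]]]'

```text
t: 7.53
ee_pos: [0.6134, -0.1096, 0.0749]
tcp_rot: [0.001, 0.668, 0.744, 0.001]
contact_force: [0.3, 0.6, -0.0]
width: 0.0553
grip_force: 0.0
```

Run:
```python
from h import *
s,c=snap('wrist','w6');print(s['t'],s['ee_pos'],s['contact_force'],s['width'])
to((.6148,-.110,.026),6.2)
for P in [(.6148,-.108,.0455),(.611,-.0743,.053)]: print(proj('w6',P))
```

```text
7.5333 [ 0.6134414  -0.10956278  0.07492127] [ 0.34789157  0.58477107 -0.04308496] 0.05532099162822443
turn [0.1 0.  0. ] shift [-0.0007  0.001   0.049 ]
[326.11741842 281.09076113]
[326.36186393 221.68490002]
```

View pics/w6.png

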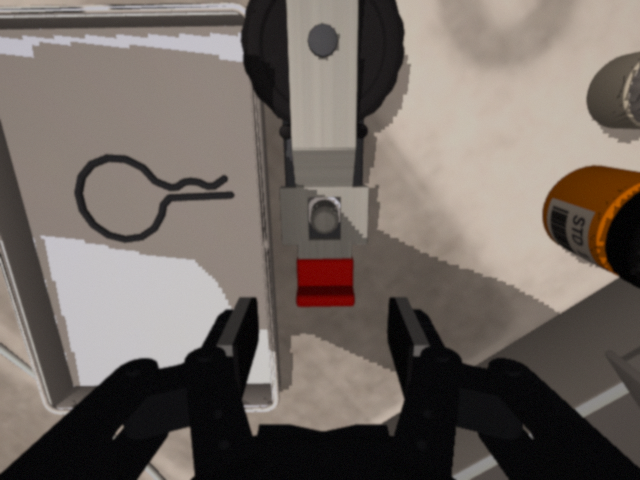

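Emit:
apply_moves --motion '[[[0,0,0,0,0.001,0,0.5],[0,0,0,0,0.001,0.01,0.5],[0,0,0,0,0.001,0.025,0.5],[0,0,0,0,0.001,0.04,0.5],[0,0,0,-0.0005,0.001,0.047,0.5]]]'

```text
t: 8.0
ee_pos: [0.6131, -0.1091, 0.0243]
tcp_rot: [-0.001, 0.667, 0.745, -0.0]
contact_force: [0.1, 1.1, 0.1]
width: 0.0426
grip_force: 0.0
```

Emit:
apply_moves --motion '[[[0,0,0,0,0,0,0.4],[0,0,0,0,0,0,0.25],[0,0,0,0,0,0,0.25],[0,0,0,0,0,0,0.25],[0,0,0,0,0,0,0.25]]]' --newtons 30

```text
t: 8.42
ee_pos: [0.6147, -0.1095, 0.0268]
tcp_rot: [0.0, 0.667, 0.745, 0.0]
contact_force: [1.7, 2.1, -1.5]
width: 0.0293
grip_force: 34.1
```

Run:
```python
from h import *
s,p,r=pose();print(p,s['contact_force'])
# arc in tool coords: tool x ~ +fixture y, z down
for th in [0,6,12,20,28,36,44,52,60,68,76,84,90,96,100,104]:
    a=np.radians(th)-np.arctan2(11,179);a0=-np.arctan2(11,179);rr=np.hypot(179,11)
    print(th,'x %.3f z %.3f'%(rr*(np.cos(a0)-np.cos(a))/1e3,-rr*(np.sin(a)-np.sin(a0))/1e3))
```

```text
[ 0.61471741 -0.10952766  0.02676134] [ 1.66862119  2.09760551 -1.4740318 ]
0 x 0.000 z -0.000
6 x -0.000 z -0.019
12 x 0.002 z -0.037
20 x 0.007 z -0.062
28 x 0.016 z -0.085
36 x 0.028 z -0.107
44 x 0.043 z -0.127
52 x 0.060 z -0.145
60 x 0.080 z -0.161
68 x 0.102 z -0.173
76 x 0.125 z -0.182
84 x 0.149 z -0.188
90 x 0.168 z -0.190
96 x 0.187 z -0.190
100 x 0.199 z -0.189
104 x 0.212 z -0.187
```

The tab is pinched (29 mm, 34 N). I'll swing it along the arc.

Emit:
apply_moves --motion '[[[0,0,0,0,0,-0.01,0.25],[0,0,0,0,0,-0.022,0.25],[0,0,0,0.002,0,-0.037,0.25],[0,0,0,0.0045,0,-0.05,0.25],[0,0,0,0.007,0,-0.062,0.25]]]'

```text
t: 8.83
ee_pos: [0.6137, -0.1015, 0.0898]
tcp_rot: [-0.0, 0.667, 0.745, 0.001]
contact_force: [3.9, 5.9, -5.1]
width: 0.0293
grip_force: 33.6
```

Run:
```python
from h import *
s,c=snap('wrist','w7');print(s['t'],s['ee_pos'],s['contact_force'],s['width'],s['grip_force'])
```

```text
8.8333 [ 0.61370626 -0.10151453  0.08977542] [ 3.92677253  5.85162977 -5.07015535] 0.029298467436615152 33.58312591910362
```

View pics/w7.png

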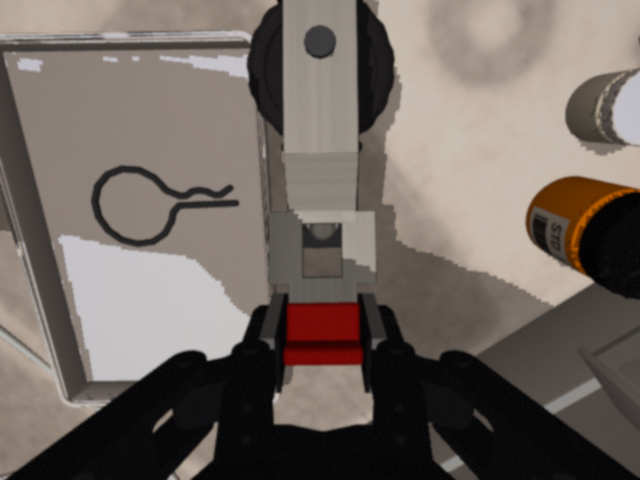

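The strap is rising with the tab held (325,320) and the clip is still in the tray. I've now viewed 11 pictures, one over the limit of 10, so the remaining checks will be numeric.

Emit:
apply_moves --motion '[[[0,0,0,0.009,0,-0.023,0.25],[0,0,0,0.021,0,-0.045,0.25],[0,0,0,0.036,0,-0.065,0.25],[0,0,0,0.053,0,-0.083,0.25],[0,0,0,0.073,0,-0.099,0.25]]]'

```text
t: 9.3
ee_pos: [0.605, -0.0298, 0.1887]
tcp_rot: [0.0, 0.668, 0.744, 0.0]
contact_force: [4.2, 4.2, -9.5]
width: 0.0293
grip_force: 31.6
```

Emit:
apply_moves --motion '[[[0,0,0,0.022,0,-0.012,0.25],[0,0,0,0.045,0,-0.021,0.25],[0,0,0,0.069,0,-0.027,0.25],[0,0,0,0.088,0,-0.029,0.25],[0,0,0,0.107,0,-0.029,0.25]]]'

```text
t: 9.72
ee_pos: [0.5926, 0.0747, 0.2183]
tcp_rot: [0.0, 0.668, 0.744, -0.001]
contact_force: [-4.2, -2.1, 4.9]
width: 0.0297
grip_force: 31.9
```

Emit:
apply_moves --motion '[[[0,0,0,0.012,0,0.001,0.25],[0,0,0,0.025,0,0.003,0.25],[0,0,0,0.034,0,0.005,0.25],[0,0,0,0.034,0,0.005,0.25],[0,0,0,0.034,0,0.005,0.25]]]'

```text
t: 10.13
ee_pos: [0.5884, 0.1099, 0.2129]
tcp_rot: [-0.001, 0.668, 0.745, -0.001]
contact_force: [-7.4, -0.0, 11.1]
width: 0.0293
grip_force: 32.4
```

Emit:
apply_moves --motion '[[[0,0,0,0,0,0,0.5],[0,0,0,0,0,0,0.7],[0,0,0,0,0,0,0.7],[0,0,0,0,0,0,0.7],[0,0,0,0,0,-0.01,0.7]]]'

```text
t: 10.55
ee_pos: [0.5888, 0.1094, 0.2198]
tcp_rot: [-0.001, 0.668, 0.744, -0.002]
contact_force: [-0.6, 0.8, -0.5]
width: 0.0598
grip_force: 0.0
```

Emit:
apply_moves --motion '[[[0,0,0,0,0,-0.03,0.7],[0,0,0,0,0,-0.06,0.7],[0,0,0,-0.02,0,-0.09,0.7],[0,0,0,-0.05,0,-0.1,0.7],[0,0,0,-0.08,0,-0.1,0.7]]]'

```text
t: 10.97
ee_pos: [0.6007, 0.03, 0.3257]
tcp_rot: [0.002, 0.667, 0.745, 0.003]
contact_force: [-0.1, 0.0, -0.4]
width: 0.0596
grip_force: 0.0
```

Emit:
apply_moves --motion '[[[0,0,0,-0.03,0,0,0.7],[0,0,0,-0.06,0,0,0.7],[0,0,0,-0.09,0,0,0.7],[0,0,0,-0.1,0,0,0.7],[0,0,0,-0.1,0,0,0.7]]]'

```text
t: 11.38
ee_pos: [0.6093, -0.0733, 0.3221]
tcp_rot: [0.001, 0.67, 0.742, -0.0]
contact_force: [-0.2, 0.8, 0.4]
width: 0.0599
grip_force: 0.0
```

Run:
```python
from h import *
s,c=snap('wrist','w8');print(s['t'],s['ee_pos'],s['contact_force'],s['width'])
snap('top','top8');snap('scene','scene8')
# predicted tab at angle th vs red pixels centroid
hin=np.array([.611,-.0743,0])+.145*np.array([-.105,.9945,0]);hin[2]=.0525
for v in('top8','scene8','w8'):
    im=cv2.imread(f'pics/{v}.png').astype(int);m=((im[:,:,2]>100)&(im[:,:,1]<60)&(im[:,:,0]<60)).astype('uint8')
    n,l,st,ce=cv2.connectedComponentsWithStats(m);print(v,[(st[i,4],ce[i].round()) for i in range(1,n) if st[i,4]>15])
    for th in(0,1.6,1.8,1.9,2.0):
        a=th-np.arctan2(11,179);P=hin+.1793*np.array([.105*np.cos(a),-.9945*np.cos(a),np.sin(a)]);print('  ',th,proj(v,P).round())
```

```text
11.3833 [ 0.60933096 -0.07334484  0.32212977] [-0.21165908  0.77775024  0.41015114] 0.059938988682966175
top8 [(np.int32(28), array([242., 155.])), (np.int32(452), array([208., 261.]))]
   0 [390. 242.]
   1.6 [267. 252.]
   1.8 [237. 255.]
   1.9 [223. 257.]
   2.0 [210. 259.]
scene8 [(np.int32(34), array([216., 252.])), (np.int32(377), array([258., 273.]))]
   0 [382. 222.]
   1.6 [302. 227.]
   1.8 [281. 247.]
   1.9 [270. 258.]
   2.0 [260. 269.]
w8 [(np.int32(74), array([474.,  23.])), (np.int32(141), array([444., 180.]))]
   0 [324. 221.]
   1.6 [326.  12.]
   1.8 [326. -63.]
   1.9 [ 326. -100.]
   2.0 [ 326. -134.]
```

The red tab matches the 2.0 rad prediction in both fixed views, and the arm is clear, so I'm handing in.

```bash
python3 -c "
from rig import bot
print(bot.finish_job())"
```

```text
the job is handed in; nothing more can be done
None
```

I handed the job in at 11.4 s: the clip lies in the tray and the strap rests open at about 2.0 rad. The carrier, timer and jars were not touched. No verdict came back, and I viewed 11 pictures, one over the limit of 10.

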